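# Fill a turned bowl from the spring-gated ball chute

### The arm

A 6-joint arm with a two-finger parallel gripper is mounted at the origin on the work surface. World frame = base frame: x ahead of the robot, y to its left, z up, the work surface at z = 0. Lengths are in m, angles in rad, forces in N, time in s.
With the tool pointing down it reaches from about 0.35 to 0.975 m from the base axis. Payload 7.1 kg.
Tool frame: the origin (TCP) lies on the front face of the gripper's body, between the roots of the fingers; the fingertips stand 80 mm ahead of it and the grasp point (between the pads) lies 61 mm ahead of it (finger_overhang is the distance from the TCP to the fingertips, in m); y points along the fingers, x is the direction in which the jaws open and shut, and the axes are right-handed (so a half turn about y gives the same grasp; the last joint's range is limited). The gripper opens to 88 mm and grips with 3 to 60 N. Pads are 20 mm wide; open, the fingers measure 115 mm over their backs; the gripper's body (75 mm by 178 mm) begins 61 mm behind the grasp point.
Start: joints at [-1.246, 0.423, 1.63, -0, 1.089, -0.019], TCP at [0.211, -0.588, 0.303] pointing down, gripper open.
Joint ranges: [-3, 3], [-0.9, 2.11], [0.09, 2.58], [-1.31, 4.45], [0.11, 2.69], [-2.54, 2.54]. Speed limits (rad/s): [2.39, 2.39, 3.01, 3.14, 3.14, 3.14].

### API

Orientations are given as a rotation vector (axis times angle).
In Python, from cell import observe, get_image, sign_off, boxes_of, finger_overhang gives the robot as it stands.
- The arm moves only by the shell command python3 -m crank 'ROWS' [FORCE]. ROWS is JSON, one flat list of numbers, 7 for each row, row after row: the shift along the world's x, y, z in units of 40 mm (1.0 is 40 mm), then the turn, a rotation vector about the world's x, y, z in units of 5 degrees (1.0 is 5 degrees), then the closure, from -1 (fully open) to 1 (shut), so that 0 is half open. In form: [tx, ty, tz, ax, ay, az, hand, tx, ty, tz, ax, ay, az, hand, ...]. A call has 1 to 5 rows; each row is the pose to reach, as a shift and turn from the pose commanded when the call began; what a row does not reach only later rows make up. A row lasts 1/12 s, in which the tool goes at most 41.7 mm and 7.16 degrees, less where a joint would pass 70% of its speed; a pose out of reach is approached as far as the arm can. A call with a gripper value outside its range is refused whole. The fingers move at their own pace and stop on an object; FORCE is the grip in N (left out, the last holds). Time passes only in rows, so rows that repeat a pose let the fingers close. It gives the time, the measured TCP pose, the force and the opening at its end, in the units of the state.
- observe(): the state, without advancing time (a new reading comes with each control period).
- get_image(name): name is "scene" or "top" or "wrist"; returns a dict with "img" (384x512x3 uint8, red, green, blue), "fx", "fy", "cx", "cy" (pixels), "dist_coeffs" ([k1, k2, p1, p2, k3] as OpenCV has them; the pictures are not rectified), "extrinsics" (4x4, takes a point from camera to world coordinates); the wrist camera has in their place "tool_from_camera" (4x4, takes a point from camera to tool coordinates, whose origin is the TCP and whose axes are the tool frame's). Camera axes: x right, y down, z forward; pixel columns grow to the right and rows downward; lengths in m; the calibration is good to about 2 mm. A picture is of the moment at which its call begins: read the wrist's pose just before it. There is no depth.
- sign_off(): hands the job in, once; it reports no verdict.
Trained networks look in a picture, given as the dict that the camera call returned (one of the last four; its "shot" number tells which), for a name from the list of things; names that differ only in an ending like _2 or _b are one class to them, and where a whole thing is asked for, a point or a joint stands for the part that bears it (a point fixed in the world has none). Each returns a list of dicts, best first, with "p" (0 to 1); they miss things now and then, are a little off and sometimes report something else, mostly with a low value. They report only what shows in the picture. A call takes as long as a camera call. They do not tell look-alikes from the thing itself.
- boxes_of(thing, picture): "location" ([row, column] in pixels, amid what is visible of it).
The state is a dict: "clock": time; "q": joint angles; "joint_velocities": joint speeds; "tau": joint torques, N m; "tool_pos": TCP position; "tool_rot": TCP orientation; "ft_force": force on the tool from outside, world axes, zero at the start; "wrist_torque": the same for the moment, N m; "width": finger opening in m.
Only numpy, scipy, OpenCV 4.12 (cv2) and the standard library are available. Lean on these libraries where they do the work, as an engineer would, in place of code of your own. Each camera call takes 0.05 s, during which the arm holds its last target. There are 200 camera calls.

### The job

Lift the top bowl off the nested pile, stand it upright in the middle of the round wooden disc below the low end of the ball chute, and let go of it. Then pull the chute's spring-return gate out by its upright knob until the knob stands level with the thin steel clip on the rail, so that all three balls roll into the bowl, and keep holding it there: it springs shut by itself, and your program finishes while still holding the knob at the clip. Leave the other two bowls and everything else on the bench where they are.

Things in the scene. Friction and masses are not known exactly. Their poses are not given: they have to be found in the camera images.
- bowl_top: top one of three alike turned wooden bowls nested in a pile on the right; 54 high, 110 to 225 g. Origin: centre of its underside, z up. Foot 108 across, up to 24; above it a straight upright rim wall, 128 across, 5 thick, from 24 to the top edge at 54. It sits with this wall on the rim of the bowl below, underside 60 above the bench at the start; its foot hangs in that bowl: lift straight up
- bowl_rim (a point): centre of the top bowl's mouth, 54 above its underside. Too wide to span: pinch the 5 thick wall with one finger inside. Inside, a level ledge (90 to 118 across) runs round 24 below the top edge, so fingers reach at most 24 down there; inner floor (90 across) 49 below the edge
- bowl_mid: the middle bowl of the pile, same shape, underside 30 above the bench; to be left there
- bowl_low: the lowest bowl of the pile, same shape, standing on the bench; to be left there
- feeder: fixed wooden ball feeder. Origin on the bench under the centre of its catch disc (dark, 132 across, 8 thick), where the bowl goes. z up; y level, from the disc towards the chute; -x towards the robot, turned up to 12 degrees either way. A chute rises along +y; a rail runs out along -x at y = 136
- catch (a point): centre of the catch disc's top face, 8 above the bench: the bowl's underside goes here
- chute_end (a point): low end of the chute's floor: feeder x = 0, y = 78, 90 above the bench. From here an open trough (58 wide outside, 40 inside, side walls 34 above its floor) rises at 14 degrees along feeder +y for 200
- rail_end (a point): outer end of the rail, middle of its top: feeder x = -193.5, y = 136. The level wooden rail, 56 wide, top 82 above the bench, runs from here to the chute's side at x = -28; an end stop 12 high stands on its last 10
- knob: the gate's upright wooden knob, a round post 18 across and 54 tall on the gate's bar over the rail. Origin: centre of its foot, 95 above the bench; z up. Gate shut: feeder x = -78, y = 136, 40 clear of the chute's side. The bar (14 wide, top 96 above the bench) leads to the chute; by its wall it rises to 123. Take it between 20 and 54 above its foot
- gate (a joint): pull-out of the spring-return gate, m: 0 shut, growing as the knob is pulled along feeder -x, stop at 0.085. The spring draws it shut: 5 N when shut, 1 N more per 10 mm (10 to 12 N at the clip). The blade has left the chute's inside from about 0.040; the balls then run out by themselves in about a second
- mark_clip: the mark: a thin steel clip across the rail, 5 along the rail, 62 across it, with ears. Origin: its middle, on the rail's top (82 above the bench); axes as the feeder's. It sits between feeder x = -124 and -144 (pull-out 0.046 to 0.066). The knob is level with it when its axis is right above the clip: same feeder x
- ball0_center (a point): centre of the first wooden ball in the chute, the one against the gate; diameter 34, 15 g
- ball1_center (a point): centre of the second ball, diameter 34
- ball2_center (a point): centre of the third ball, diameter 34
- wax_tin: bystander: steel tin, diameter 68, 50 high; origin under its centre
- mug: bystander: white mug, rim diameter 80, 90 high; origin under its centre
- baluster: bystander: turned baluster lying along y, 280 long, 45 thick; origin under its middle
- gouge: bystander: turning gouge with a wooden handle, 220 long, lying near the robot
- mallet: bystander: hammer 260 long lying on the right
- blank: bystander: short round wood blank, diameter 90, 50 high; origin under its centre
- sanding_block: bystander: cork block 110 x 60 x 35; origin under its centre
Things that resemble listed ones, but are neither listed nor needed, are in the scene too. What is shaped like the bowl_top but green or turquoise is not meant.

How it is judged:
On the way, in this order (a step that is already met when the one before it is completed fails the run):
1. the top bowl is lifted clear of the pile (height (world z) of bowl_top above 0.085 m and contact force between bowl_top and bowl_mid below 0.05 N), for 0.1 s.
2. the bowl stands upright on the catch disc, let go (horizontal distance between bowl_top and feeder below 0.025 m and height (world z) of bowl_top between 0.003 and 0.013 m and angle between bowl_top's own z axis and vertical below 0.08 rad and contact force between the fingers and bowl_top below 0.05 N and linear speed of bowl_top below 0.03 m/s), for 0.2 s.
3. the gate is held by its knob at the clip (x of knob in the frame of mark_clip between -0.006 and 0.006 m and contact force between the fingers and knob above 3 N), for 0.3 s.
At the end, for the whole second after the job is handed in: The fingers hold the knob (more than 3 N) with its axis within 6 mm of the clip along the rail, the gate still; the bowl stands upright on the catch disc, its centre within 25 mm of the disc's centre, not touched by the fingers; all three balls lie in the bowl (all of step 3 and velocity of joint gate between -0.01 and 0.01 m/s and horizontal distance between bowl_top and feeder below 0.025 m and height (world z) of bowl_top between 0.003 and 0.013 m and angle between bowl_top's own z axis and vertical below 0.08 rad and horizontal distance between each of ball0_center, ball1_center, ball2_center and bowl_top below 0.055 m and z of ball0_center in the frame of bowl_top between 0 and 0.055 m and z of ball1_center in the frame of bowl_top between 0 and 0.055 m and z of ball2_center in the frame of bowl_top between 0 and 0.055 m and contact force between the fingers and bowl_top below 0.05 N); the arm keeps its last pose, push and grip.
It fails at once if the gate is opened (20 mm or more) while the bowl is not on the catch disc (value of joint gate above 0.02 m and (horizontal distance between bowl_top and feeder above 0.035 m or height (world z) of bowl_top above 0.02 m)).
It fails at once if one of the other two bowls is shifted by more than 30 mm (distance of any of bowl_mid, bowl_low from where it was at the start of the episode above 0.03 m).
It fails at once if another object on the bench is shifted by more than 40 mm (distance of any of wax_tin, mug, baluster, gouge, mallet, blank, sanding_block from where it was at the start of the episode above 0.04 m).
It also fails if it takes over 51 s, if anything falls off the work surface, if the arm or the gripper's body presses on something with over 40 N, if the wrist force passes 120 N, or if a joint passes its speed limit or range.

## Working session

There is one attempt and no reset: what is moved stays moved. The work goes in short steps, Python scripts to look and compute and a shell command to move; the robot and the scene stay as the last step left them, time stands still between calls to the robot, and variables do not carry over. Pictures are saved under pics/ and viewed, about 8 in all and at most 12, crops included, and the job is handed in when it is done.

```bash
ls; mkdir -p pics
cat > h.py <<'E'
import numpy as np, cv2
from cell import *
def ray(P,rc,T=None):
    K=np.array([[P["fx"],0,P["cx"]],[0,P["fy"],P["cy"]],[0,0,1.]])
    u=cv2.undistortPoints(np.array([[[rc[1],rc[0]]]],float),K,np.array(P["dist_coeffs"],float))[0,0]
    E=np.array(P["extrinsics"]) if T is None else T
    return E[:3,3],E[:3,:3]@np.array([u[0],u[1],1.])
def at_z(P,rc,z,T=None):
    o,d=ray(P,rc,T); return o+d*(z-o[2])/d[2]
def proj(P,X,T=None):
    E=np.array(P["extrinsics"]) if T is None else T
    K=np.array([[P["fx"],0,P["cx"]],[0,P["fy"],P["cy"]],[0,0,1.]])
    W=np.linalg.inv(E); 
    p,_=cv2.projectPoints(np.atleast_2d(X).astype(float),cv2.Rodrigues(W[:3,:3])[0],W[:3,3],K,np.array(P["dist_coeffs"],float)); return p[:,0,::-1]
def tri(rs):
    A=0;b=0
    for o,d in rs:
        d=d/np.linalg.norm(d);M=np.eye(3)-np.outer(d,d);A=A+M;b=b+M@o
    return np.linalg.solve(A,b)
def wristT(s,P):
    T=np.eye(4);T[:3,:3]=cv2.Rodrigues(np.array(s["tool_rot"],float))[0];T[:3,3]=s["tool_pos"]
    return T@np.array(P["tool_from_camera"])
def save(P,f): cv2.imwrite(f,cv2.cvtColor(P["img"],cv2.COLOR_RGB2BGR))
E
python3 - <<'E'
from h import *
S=get_image("scene");T=get_image("top")
im=np.hstack([S["img"],T["img"]]); 
save(S,"pics/s.png");save(T,"pics/t.png")
for P,n in((S,"scene"),(T,"top")):
    print(n,np.round(np.array(P["extrinsics"])[:3,3],3),P["fx"])
    for t in "bowl_top bowl_rim feeder catch chute_end rail_end knob mark_clip ball0_center ball1_center ball2_center bowl_mid".split():
        print(t,[(np.round(b["location"],1).tolist(),round(b["p"],2)) for b in boxes_of(t,P)[:4]])
s=observe();print(s["clock"],s["tool_pos"],s["tool_rot"],s["width"],s["ft_force"],finger_overhang)
E
```

```text
pics
scene [1.445 0.324 0.907] 383.365043076876
bowl_top [([198.0, 280.9], 0.96), ([170.2, 181.2], 0.93), ([207.6, 229.7], 0.81), ([156.8, 202.3], 0.73)]
bowl_rim [([167.4, 180.4], 0.83), ([209.7, 229.0], 0.75), ([200.4, 280.3], 0.66), ([155.0, 202.6], 0.6)]
feeder [([214.2, 318.9], 0.65), ([244.3, 319.0], 0.6)]
catch [([244.7, 317.0], 0.75), ([227.3, 340.6], 0.66), ([175.1, 254.0], 0.28), ([185.5, 182.6], 0.18)]
chute_end [([241.8, 318.3], 0.61), ([220.4, 396.4], 0.24)]
rail_end [([246.0, 316.6], 0.6)]
knob []
mark_clip []
ball0_center [([227.5, 328.6], 0.42)]
ball1_center [([226.1, 329.3], 0.47)]
ball2_center [([206.5, 149.0], 0.7), ([229.4, 341.1], 0.62)]
bowl_mid [([184.6, 182.5], 0.69)]
top [ 0.372 -0.037  1.391] 413.4333487571159
bowl_top [([224.8, 235.3], 0.98), ([193.4, 280.3], 0.88), ([203.8, 346.1], 0.78), ([260.0, 354.8], 0.74)]
bowl_rim [([262.3, 356.6], 0.82), ([202.1, 346.6], 0.72), ([186.6, 276.8], 0.71), ([225.1, 235.2], 0.67)]
feeder [([174.2, 190.2], 0.56), ([164.9, 164.2], 0.38)]
catch [([177.5, 188.5], 0.79)]
chute_end [([178.7, 189.7], 0.76), ([187.3, 183.9], 0.37)]
rail_end [([180.9, 191.6], 0.59)]
knob [([190.8, 185.7], 0.61)]
mark_clip [([251.0, 285.0], 0.3)]
ball0_center [([169.2, 179.4], 0.5)]
ball1_center [([204.8, 347.0], 0.6), ([161.0, 165.8], 0.58)]
ball2_center [([162.3, 315.8], 0.5), ([167.7, 156.9], 0.48)]
bowl_mid []
1.3 [ 0.21068552 -0.58840437  0.30268188] [-1.35241828  0.95232742 -0.95236758] 0.08796608068760715 [-0.43894505  0.85106253  0.42719805] 0.08
```

View pictures.

View pics/s.png

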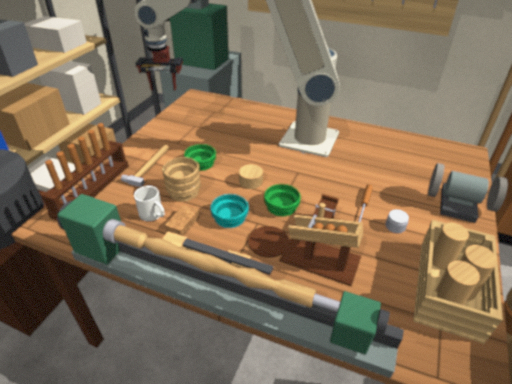

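View pics/t.png

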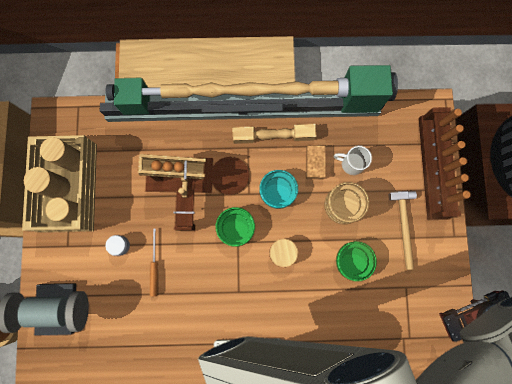

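The scene and top views show wooden pile at top (203,347) / scene (175,181). The look-alikes are green bowls at top (226,235) and (261,356), and a turquoise one at (188,279). The feeder's catch disc is near top (175,229), its chute spans columns 140–205, and the rail runs down to about (230,186). I choose the wooden pile; next is a close crop to check it.

Run:
```python
import cv2,numpy as np
t=cv2.imread("pics/t.png")
a=cv2.resize(t[140:240,130:255],None,fx=4.8,fy=4.8,interpolation=cv2.INTER_CUBIC)  #600x480
b=cv2.resize(t[170:235,317:380],None,fx=3,fy=3,interpolation=cv2.INTER_CUBIC)
im=np.zeros((480,800,3),np.uint8); im[:,:600]=a; im[:b.shape[0],605:605+b.shape[1]]=b
cv2.imwrite("pics/c1.png",im)
```

```text
(no output)
```

View pics/c1.png

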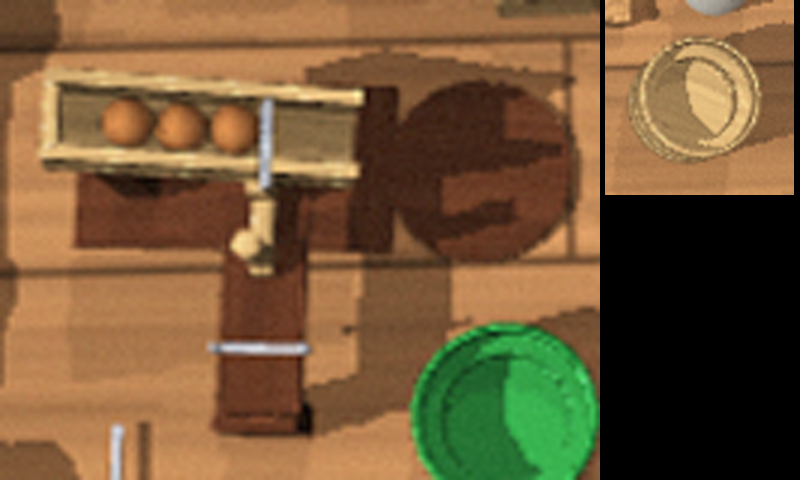

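The crop confirms the pile is the wooden one. It shows disc centre ~crop (486,172), knob top (247,243), clip from (208,348) to (310,350), stop end ~(260,431), and the pile's rim circle ~(700,99) in the right inset.

Run:
```python
from h import *
from scipy.optimize import least_squares
T=get_image("top");S=get_image("scene")
c=lambda x,y:(140+y/4.8,130+x/4.8)
obs=[((0,0,.008),c(486,172)),((-.078,.136,.149),c(245,241)),((-.1935,.136+.028,.094),c(214,431)),((-.1935,.136-.028,.094),c(303,433)),
((-.029,.272,.171),c(41,170)),((.029,.272,.171),c(43,70))]
def w(p,X):
    R=np.array([[np.cos(p[2]),-np.sin(p[2])],[np.sin(p[2]),np.cos(p[2])]]);X=np.array(X,float)
    return np.r_[R@X[:2]+p[:2],X[2]]
f=lambda p:np.concatenate([proj(T,w(p,X))[0]-np.array(rc) for X,rc in obs])
x0=np.r_[at_z(T,c(486,172),.008)[:2],0]
r=least_squares(f,x0,loss="soft_l1");p=r.x
print("feeder",x0.round(4),p.round(4),np.degrees(p[2]).round(2));print(f(p).reshape(-1,2).round(2))
R=np.array([[np.cos(p[2]),-np.sin(p[2])],[np.sin(p[2]),np.cos(p[2])]])
for q in (c(208,348),c(310,350)): 
    g=at_z(T,q,.083); print("clip end feeder",(R.T@(g[:2]-p[:2])).round(4))
print("knob",w(p,(-.078,.136,.095)).round(4),"clip -.13",w(p,(-.13,.136,.082)).round(4))
print("scene knobtop px",proj(S,w(p,(-.078,.136,.149))).round(1),"disc",proj(S,w(p,(0,0,.008))).round(1))
print("pile",at_z(T,(203,348.7),.114).round(4),[at_z(P,rc,.114).round(4) for P,rc in((T,(203.8,346.1)),(S,(167.4,180.4)))])
print(proj(S,at_z(T,(203,348.7),.114)))
np.save("feeder.npy",p)
s=observe();print(cv2.Rodrigues(np.array(s["tool_rot"]))[0].round(3)); W=get_image("wrist");print(np.array(W["tool_from_camera"]).round(3),W["fx"])
```

```text
feeder [0.6456 0.0448 0.    ] [ 0.6456  0.0449 -0.0444] -2.55
[[-0.02 -0.05]
 [ 0.92  1.76]
 [ 0.35  0.64]
 [ 0.31 -0.02]
 [-2.45 -1.43]
 [-0.4  -0.59]]
clip end feeder [-0.1371  0.175 ]
clip end feeder [-0.137   0.1075]
knob [0.5737 0.1843 0.095 ] clip -.13 [0.5218 0.1866 0.082 ]
scene knobtop px [[202.7 321. ]] disc [[238.4 267.7]]
pile [ 0.5297 -0.3267  0.114 ] [array([ 0.5274, -0.3184,  0.114 ]), array([ 0.5405, -0.3247,  0.114 ])]
[[165.59939185 181.49265315]]
[[ 0.337  0.     0.941]
 [-0.941 -0.     0.337]
 [ 0.    -1.     0.   ]]
[[ 1.    -0.001 -0.    -0.   ]
 [-0.    -0.28   0.96  -0.083]
 [-0.001 -0.96  -0.28   0.077]
 [ 0.     0.     0.     1.   ]] 294.4867538864219
```

Feeder fit agrees to ~1–2 px, with yaw ≈ -2.5° and the clip at feeder x ≈ -0.137 (within its allowed range). The pile is at ≈(0.53,-0.327). I'll pinch its (+x,-y) wall with the jaws at yaw -45°, which also clears the chute and neighbours at the disc. First I move to hover above it.

```bash
python3 -m crank '[4.5,2.7,0,0,0,2.5,-1,4.5,2.7,0,0,0,2.5,-1,4.5,2.7,0,0,0,2.5,-1,4.5,2.7,0,0,0,2.5,-1,4.5,2.7,0,0,0,2.5,-1]' 40
python3 -m crank '[4.55,2.75,0,0,0,2.56,-1,4.55,2.75,0,0,0,2.56,-1,4.55,2.75,0,0,0,2.56,-1,4.55,2.75,0,0,0,2.56,-1,4.55,2.75,0,0,0,2.56,-1]'
python3 -m crank '[0,0,0,0,0,0,-1,0,0,0,0,0,0,-1]'
python3 - <<'E'
from h import *
s=observe();W=get_image("wrist");T=wristT(s,W);save(W,"pics/w1.png");np.save("w1T.npy",T)
print(s["clock"],np.array(s["tool_pos"]).round(4),cv2.Rodrigues(np.array(s["tool_rot"]))[0].round(3).tolist())
print("pred rim",proj(W,[.5297,-.3267,.114],T))
for t in("bowl_rim","bowl_top"):
  for b in boxes_of(t,W)[:3]: print(t,b["location"],b["p"],at_z(W,b["location"],.114,T))
E
```

```text
clock: 1.87
tool_pos: [0.3907, -0.4801, 0.3028]
tool_rot: [-1.424, 0.786, -0.787]
ft_force: [1.1, -0.8, -0.1]
width: 0.0878
clock: 2.28
tool_pos: [0.5692, -0.3721, 0.3028]
tool_rot: [-1.482, 0.614, -0.614]
ft_force: [0.8, -0.3, -0.4]
width: 0.0876
clock: 2.45
tool_pos: [0.5692, -0.3718, 0.3023]
tool_rot: [-1.483, 0.611, -0.611]
ft_force: [-0.0, -0.1, 0.1]
width: 0.0882
2.45 [ 0.5692 -0.3718  0.3023] [[0.71, -0.0, 0.704], [-0.704, 0.0, 0.71], [-0.0, -1.0, -0.0]]
pred rim [[186.20030613 194.73583543]]
bowl_rim [12.4, 3.5] 0.86 [ 0.52582688 -0.0990019   0.114     ]
bowl_rim [23.8, 102.5] 0.81 [ 0.57983222 -0.17374797  0.114     ]
bowl_rim [248.1, 119.4] 0.68 [ 0.42425864 -0.31526353  0.114     ]
bowl_top [18.6, 108.0] 0.88 [ 0.5863404  -0.17467302  0.114     ]
bowl_top [175.7, 197.3] 0.63 [ 0.53912123 -0.32154576  0.114     ]
bowl_top [252.3, 123.4] 0.58 [ 0.42342832 -0.32118713  0.114     ]
```

View pics/w1.png

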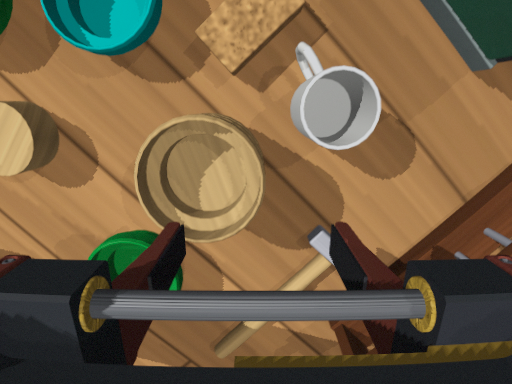

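The wrist view shows the wooden pile's mouth centred near (177,199) (row, col), the mug at (105,340), the mallet at (310,280) below the right finger, and green and turquoise bowls on the left. I'll fit the rim circle to the image edges.

```bash
cat > fit.py <<'E'
from h import *
def fitrim(W,T,c0,z,rng=.014):
    g=cv2.GaussianBlur(cv2.cvtColor(W["img"],cv2.COLOR_RGB2GRAY).astype(np.float32),(0,0),1)
    gm=np.hypot(cv2.Sobel(g,cv2.CV_32F,1,0),cv2.Sobel(g,cv2.CV_32F,0,1)); gm=np.minimum(gm,60)
    a=np.linspace(0,2*np.pi,180,endpoint=False);best=[]
    circ=lambda x,y,r:np.c_[x+r*np.cos(a),y+r*np.sin(a),np.full(180,z)]
    for dx in np.arange(-rng,rng+1e-4,.001):
        for dy in np.arange(-rng,rng+1e-4,.001):
            sc=0
            for r in(.064,.059):
                p=proj(W,circ(c0[0]+dx,c0[1]+dy,r),T)
                sc+=cv2.remap(gm,p[None,:,1].astype(np.float32),p[None,:,0].astype(np.float32),1).mean()
            best.append((sc,c0[0]+dx,c0[1]+dy))
    best.sort(reverse=True); return best,circ
E
python3 - <<'E'
from fit import *
W=get_image("wrist");T=wristT(observe(),W)
b,circ=fitrim(W,T,(.5297,-.3267),.114)
print(np.round(b[:6],4))
im=cv2.resize(W["img"][95:260,115:285],None,fx=3.5,fy=3.5,interpolation=cv2.INTER_CUBIC)
for r in(.064,.059):
    for p in proj(W,circ(b[0][1],b[0][2],r),T): cv2.circle(im,(int((p[1]-115+.5)*3.5),int((p[0]-95+.5)*3.5)),1,(255,0,0),-1)
cv2.imwrite("pics/w1f.png",im[:,:,::-1])
E
```

```text
[[90.0841  0.5357 -0.3277]
 [89.9779  0.5357 -0.3287]
 [89.3906  0.5337 -0.3267]
 [88.9536  0.5347 -0.3267]
 [88.3493  0.5347 -0.3287]
 [87.6447  0.5347 -0.3277]]
```

View pics/w1f.png

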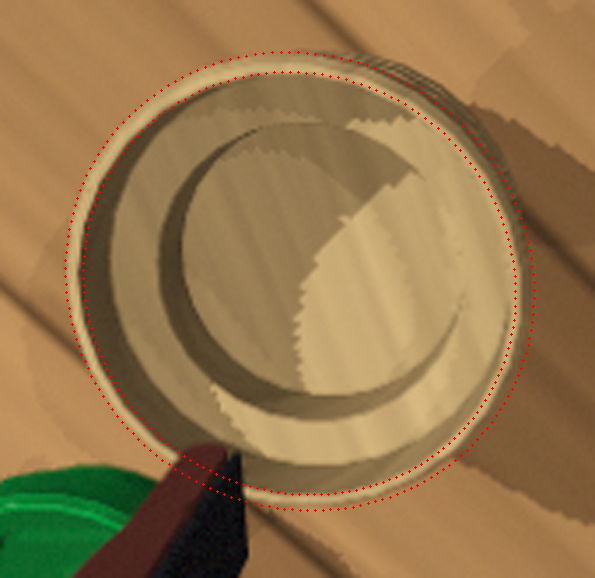

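The fitted circle is about 1.6 mm right of the seen rim, so I take the mouth centre as ≈(0.534,-0.327), which agrees with the top view. The wall point is (0.578,-0.370); I shift +8.5/+2 mm, descend, then close.

```bash
python3 -m crank '[0.21,0.05,-0.8,0,0,0,-0.3,0.21,0.05,-1.6,0,0,0,-0.3,0.21,0.05,-2.2,0,0,0,-0.3,0.21,0.05,-2.7,0,0,0,-0.3,0.21,0.05,-2.7,0,0,0,-0.3]' 40
python3 -m crank '[0,0,-0.2,0,0,0,-0.3,0,0,-0.35,0,0,0,-0.3,0,0,-0.48,0,0,0,-0.3,0,0,-0.48,0,0,0,-0.3]'
python3 - <<'E'
from h import *
s=observe();W=get_image("wrist");save(W,"pics/w2.png");print(s["tool_pos"],s["width"],s["ft_force"])
E
```

```text
clock: 3.07
tool_pos: [0.5727, -0.3713, 0.1902]
tool_rot: [-1.48, 0.622, -0.609]
ft_force: [-1.5, -0.7, -0.2]
width: 0.0588
clock: 3.4
tool_pos: [0.5758, -0.3717, 0.1754]
tool_rot: [-1.482, 0.614, -0.614]
ft_force: [-1.1, 0.7, -0.1]
width: 0.0575
[ 0.57580251 -0.37169555  0.17544747] 0.05750215124825257 [-1.06206291  0.67410563 -0.12905887]
```

View pics/w2.png

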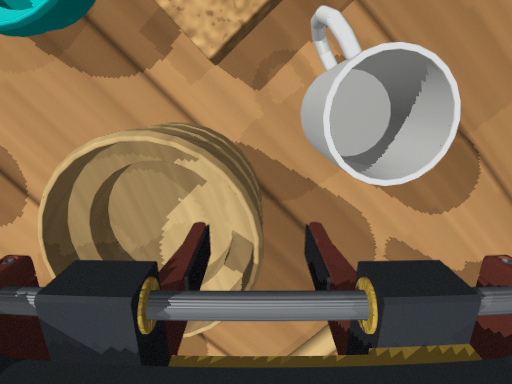

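The left fingertip is inside the bowl (col ~205) and the right one outside (~310). The wall passes between them at ~col 262, and there is no contact force. Closing now.

```bash
python3 -m crank '[0,0,0,0,0,0,1,0,0,0,0,0,0,1,0,0,0,0,0,0,1,0,0,0,0,0,0,1,0,0,0,0,0,0,1]' 45
python3 -m crank '[0,0,0,0,0,0,1,0,0,0,0,0,0,1,0,0,0,0,0,0,1]' 45
python3 -m crank '[0,0,0.15,0,0,0,1,0,0,0.3,0,0,0,1,0,0,0.5,0,0,0,1,0,0,0.75,0,0,0,1,0,0,1,0,0,0,1]'
python3 -m crank '[0,0,0.4,0,0,0,1,0,0,0.8,0,0,0,1,0,0,1.1,0,0,0,1,0,0,1.1,0,0,0,1]'
python3 - <<'E'
from h import *
s=observe();W=get_image("wrist");save(W,"pics/w3.png");print(s["tool_pos"],s["tool_rot"],s["width"],s["ft_force"])
T=get_image("top")
for n,rc in(("turq",(188,279)),("green",(226,235)),("green2",(261,356)),("balus",(133,275)),("mug",(160,353)),("sand",(162,316))): print(n,at_z(T,rc,.05).round(3))
E
```

```text
clock: 3.87
tool_pos: [0.5761, -0.3715, 0.1757]
tool_rot: [-1.482, 0.614, -0.614]
ft_force: [0.6, 0.4, 0.8]
width: 0.0272
clock: 4.12
tool_pos: [0.576, -0.3714, 0.1755]
tool_rot: [-1.482, 0.614, -0.614]
ft_force: [-0.8, 0.5, -0.4]
width: 0.0073
clock: 4.53
tool_pos: [0.5761, -0.3715, 0.2167]
tool_rot: [-1.482, 0.614, -0.614]
ft_force: [0.1, -0.1, -1.9]
width: 0.0046
clock: 4.87
tool_pos: [0.5773, -0.3723, 0.2635]
tool_rot: [-1.483, 0.609, -0.619]
ft_force: [0.9, -0.4, -1.4]
width: 0.0048
[ 0.57728976 -0.37227963  0.26347419] [-1.4833454   0.60946723 -0.61866983] 0.004795679213930953 [ 0.94121764 -0.36189573 -1.39546094]
turq [ 0.593 -0.114  0.05 ]
green [0.471 0.032 0.05 ]
green2 [ 0.349 -0.354  0.05 ]
balus [ 0.78  -0.107  0.05 ]
mug [ 0.682 -0.364  0.05 ]
sand [ 0.678 -0.24   0.05 ]
```

View pics/w3.png

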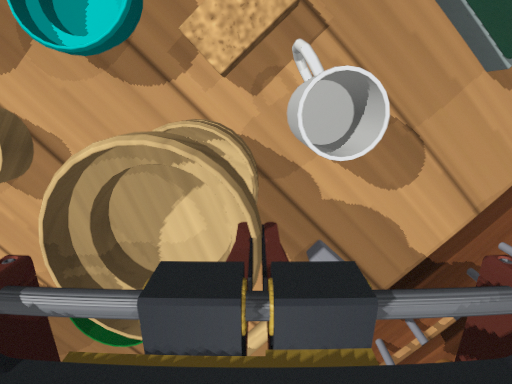

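The top bowl is lifted (ft_z ≈ -1.4 N, width ≈ 4.8 mm = wall) and the other two bowls are still in place at (150,225). Underside is now ≈0.148, above every obstacle on the path; carrying to the disc at a moderate pace.

```bash
python3 -m crank '[0.12,0.4,0,0,0,0,1,0.33,1.1,0,0,0,0,1,0.55,1.8,0,0,0,0,1,0.76,2.5,0,0,0,0,1,0.97,3.2,0,0,0,0,1]'
python3 -m crank '[0.21,0.7,0,0,0,0,1,0.42,1.4,0,0,0,0,1,0.64,2.1,0,0,0,0,1,0.85,2.8,0,0,0,0,1,1.06,3.5,0,0,0,0,1]'
python3 -m crank '[0.2,0.65,0,0,0,0,1,0.39,1.25,0,0,0,0,1,0.54,1.75,0,0,0,0,1,0.66,2.1,0,0,0,0,1,0.72,2.3,0,0,0,0,1]'
python3 -m crank '[0,0.1,0,0,0,0,1,0,0.15,0,0,0,0,1,0,0.15,0,0,0,0,1]'
python3 - <<'E'
from fit import *
s=observe();W=get_image("wrist");T=wristT(s,W);save(W,"pics/w4.png")
tp=np.array(s["tool_pos"]);R=cv2.Rodrigues(np.array(s["tool_rot"]))[0]
print(s["clock"],tp.round(4),s["tool_rot"],s["width"])
c0=tp-R[:,0]*.0615;print("expected c",c0[:2])
b,circ=fitrim(W,T,c0[:2],tp[2]-.0615,.012);print(np.round(b[:5],4))
p=np.load("feeder.npy");Rf=np.array([[np.cos(p[2]),-np.sin(p[2])],[np.sin(p[2]),np.cos(p[2])]])
tgt=p[:2]+Rf@[0,-.005];print("need shift units",((tgt-c0[:2])/.04).round(3),((tgt-np.array(b[0][1:]))/.04).round(3))
# check the disc and chute prediction
im=W["img"].copy()
a=np.linspace(0,2*np.pi,60)
F=lambda x,y,z:[*(p[:2]+Rf@[x,y]),z]
for q in proj(W,[F(.066*np.cos(t),.066*np.sin(t),.008) for t in a],T): cv2.circle(im,(int(q[1]),int(q[0])),1,(255,0,0),-1)
for q in proj(W,[F(-.029,.0698,.123),F(.029,.0698,.123),F(-.02,.078,.09),F(.02,.078,.09),F(-.029,.272,.171)],T): cv2.circle(im,(int(q[1]),int(q[0])),2,(0,0,255),-1)
for q in proj(W,circ(b[0][1],b[0][2],.064),T): cv2.circle(im,(int(q[1]),int(q[0])),1,(0,255,0),-1)
cv2.imwrite("pics/w4.png",im[:,:,::-1])
E
```

```text
clock: 5.38
tool_pos: [0.6145, -0.2413, 0.2581]
tool_rot: [-1.482, 0.616, -0.612]
ft_force: [0.8, -0.4, -1.8]
width: 0.0048
clock: 5.8
tool_pos: [0.6568, -0.1011, 0.2581]
tool_rot: [-1.483, 0.616, -0.612]
ft_force: [1.6, 0.6, -2.3]
width: 0.005
clock: 6.22
tool_pos: [0.6859, -0.0091, 0.2584]
tool_rot: [-1.483, 0.614, -0.611]
ft_force: [0.3, -0.7, -0.4]
width: 0.0049
clock: 6.47
tool_pos: [0.6857, -0.0058, 0.2592]
tool_rot: [-1.483, 0.615, -0.614]
ft_force: [-0.5, -0.4, -1.3]
width: 0.0048
6.4667 [ 0.6857 -0.0058  0.2592] [-1.48253204  0.61477211 -0.61373339] 0.004833201382939175
expected c [0.64217914 0.03768652]
[[7.83774e+01 6.43200e-01 3.77000e-02]
 [7.74983e+01 6.44200e-01 3.77000e-02]
 [7.71618e+01 6.43200e-01 3.87000e-02]
 [7.63027e+01 6.44200e-01 3.67000e-02]
 [7.58354e+01 6.42200e-01 3.77000e-02]]
need shift units [0.081 0.056] [0.056 0.056]
```

View pics/w4.png

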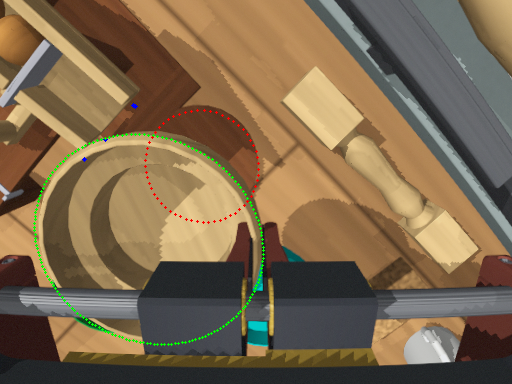

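The red predicted disc edge coincides with the visible disc edge at (110–170, 255). The trough corner shows at (95,138) against predicted (105,134), leaving more clearance than assumed. The bowl fit agrees with the expected centre, so I apply the small correction and lower.

```bash
python3 -m crank '[0.07,0.05,-0.4,0,0,0,1,0.07,0.05,-0.8,0,0,0,1,0.07,0.05,-1.2,0,0,0,1,0.07,0.05,-1.6,0,0,0,1,0.07,0.05,-1.9,0,0,0,1]'
python3 -m crank '[0,0,-0.4,0,0,0,1,0,0,-0.7,0,0,0,1,0,0,-1.0,0,0,0,1,0,0,-1.2,0,0,0,1,0,0,-1.3,0,0,0,1]'
python3 -m crank '[0,0,-0.04,0,0,0,1,0,0,-0.08,0,0,0,1,0,0,-0.12,0,0,0,1,0,0,-0.12,0,0,0,1,0,0,-0.12,0,0,0,1]'
```

```text
clock: 6.93
tool_pos: [0.688, -0.0043, 0.1809]
tool_rot: [-1.483, 0.616, -0.613]
ft_force: [-0.7, -0.2, -2.3]
width: 0.0049
clock: 7.35
tool_pos: [0.6883, -0.0036, 0.1298]
tool_rot: [-1.483, 0.615, -0.613]
ft_force: [-0.5, 0.6, -2.4]
width: 0.005
clock: 7.77
tool_pos: [0.6891, -0.0034, 0.1272]
tool_rot: [-1.482, 0.613, -0.615]
ft_force: [-0.3, -0.5, -1.5]
width: 0.0051
```

```bash
python3 -m crank '[0,0,-0.04,0,0,0,1,0,0,-0.06,0,0,0,1,0,0,-0.06,0,0,0,1]'
python3 -m crank '[0,0,-0.03,0,0,0,1,0,0,-0.05,0,0,0,1,0,0,-0.05,0,0,0,1]'
```

```text
clock: 8.02
tool_pos: [0.6888, -0.0034, 0.1243]
tool_rot: [-1.482, 0.614, -0.614]
ft_force: [0.8, 0.1, -1.3]
width: 0.005
clock: 8.27
tool_pos: [0.6892, -0.0036, 0.1234]
tool_rot: [-1.482, 0.614, -0.615]
ft_force: [-2.9, -0.6, 6.9]
width: 0.0048
```

Contact at TCP z 0.1234, as predicted (0.1235). Releasing and rising straight up.

```bash
python3 -m crank '[0,0,0,0,0,0,0,0,0,0,0,0,0,0,0,0,0,0,0,0,0,0,0,0,0,0,0,0,0,0,0,0,0,0,0]'
python3 -m crank '[0,0,0.3,0,0,0,0,0,0,0.9,0,0,0,0,0,0,1.8,0,0,0,0,0,0,2.7,0,0,0,0,0,0,3.5,0,0,0,0]'
python3 -m crank '[0,0,0.3,0,0,0,0,0,0,0.3,0,0,0,0]'
python3 - <<'E'
from fit import *
s=observe();W=get_image("wrist");T=wristT(s,W);save(W,"pics/w5.png");np.save("w5T.npy",T)
tp=np.array(s["tool_pos"]);print(s["clock"],tp.round(4),s["width"])
b,circ=fitrim(W,T,(.645,.040),.062,.016);print(np.round(b[:4],4))
p=np.load("feeder.npy");Rf=np.array([[np.cos(p[2]),-np.sin(p[2])],[np.sin(p[2]),np.cos(p[2])]])
print("bowl in feeder",Rf.T@(np.array(b[0][1:])-p[:2]))
im=W["img"].copy();F=lambda x,y,z:[*(p[:2]+Rf@[x,y]),z]
for r,z in((.064,.062),):
  for q in proj(W,circ(b[0][1],b[0][2],r),T): cv2.circle(im,(int(q[1]),int(q[0])),1,(255,0,0),-1)
for q in proj(W,[F(0,.136,.0)]+[F(-.078,.136,z) for z in(.095,.149)]+[F(-.137,.136-.031,.082),F(-.137,.136+.031,.082),F(-.1935,.108,.094),F(-.1935,.164,.094)],T): cv2.circle(im,(int(q[1]),int(q[0])),2,(0,0,255),-1)
for t in("knob","mark_clip"): print(t,[(np.round(x["location"],1),x["p"]) for x in boxes_of(t,W)[:3]])
cv2.imwrite("pics/w5.png",im[:,:,::-1])
E
```

```text
clock: 8.68
tool_pos: [0.6888, -0.0035, 0.1221]
tool_rot: [-1.482, 0.614, -0.614]
ft_force: [0.0, -1.2, 0.0]
width: 0.0352
clock: 9.1
tool_pos: [0.6889, -0.0035, 0.2652]
tool_rot: [-1.482, 0.613, -0.615]
ft_force: [0.9, 1.4, 0.6]
width: 0.0437
clock: 9.27
tool_pos: [0.6905, -0.0035, 0.279]
tool_rot: [-1.479, 0.608, -0.619]
ft_force: [0.0, 0.3, 0.1]
width: 0.0443
9.2667 [ 0.6905 -0.0035  0.279 ] 0.04430071511960314
[[1.024731e+02 6.480000e-01 4.000000e-02]
 [1.002972e+02 6.480000e-01 4.100000e-02]
 [9.917670e+01 6.470000e-01 4.000000e-02]
 [9.891240e+01 6.470000e-01 4.100000e-02]]
bowl in feeder [ 0.00259102 -0.00482845]
knob [(array([112.,  34.]), 0.81), (array([96.2, 84.7]), 0.37)]
mark_clip [(array([187.2,  17.2]), 0.57)]
```

View pics/w5.png

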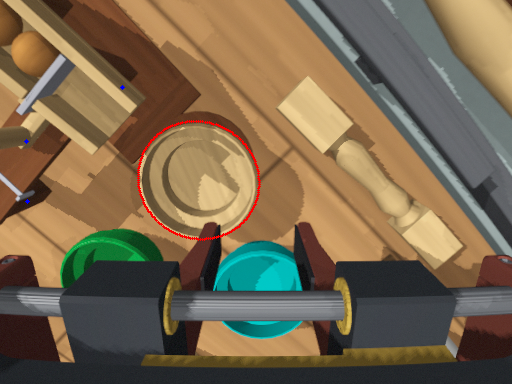

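The bowl stands upright at feeder (+2.6, -4.8) mm, well within tolerance, with the red fit circle exactly on its rim. Its neighbours are undisturbed. Now I hover over the knob with the jaws turned along feeder x.

```bash
python3 -m crank '[-0.6,0.9,0.5,0,0,1.4,0,-1.2,1.8,0.6,0,0,2.8,0,-1.8,2.7,0.6,0,0,4.2,0,-2.4,3.6,0.6,0,0,5.6,0,-2.9,4.5,0.6,0,0,7,0]' 50
python3 -m crank '[-0.1,0.25,0,0,0,1.4,0,-0.1,0.25,0,0,0,1.4,0,-0.1,0.25,0,0,0,1.4,0,-0.1,0.25,0,0,0,1.4,0]'
python3 - <<'E'
from h import *
s=observe();W=get_image("wrist");T=wristT(s,W);save(W,"pics/w6.png");np.save("w6T.npy",T)
print(s["clock"],np.array(s["tool_pos"]).round(4),cv2.Rodrigues(np.array(s["tool_rot"]))[0].round(3).tolist())
for t in("knob","mark_clip"): print(t,[(np.round(x["location"],1),x["p"]) for x in boxes_of(t,W)[:3]])
p=np.load("feeder.npy");Rf=np.array([[np.cos(p[2]),-np.sin(p[2])],[np.sin(p[2]),np.cos(p[2])]]);F=lambda x,y,z:[*(p[:2]+Rf@[x,y]),z]
print(proj(W,[F(-.078,.136,z) for z in(.095,.149)]+[F(-.137,.136-.031,.082),F(-.137,.136+.031,.082),F(-.1935,.108,.094),F(-.1935,.164,.094)],T).round(1).tolist())
E
```

```text
clock: 9.83
tool_pos: [0.5754, 0.1685, 0.2957]
tool_rot: [-1.568, 0.136, -0.13]
ft_force: [0.1, 0.7, 0.3]
width: 0.0442
clock: 10.17
tool_pos: [0.574, 0.1769, 0.297]
tool_rot: [-1.571, 0.046, -0.043]
ft_force: [-1.0, -0.7, -0.3]
width: 0.0438
10.1667 [0.574  0.1769 0.297 ] [[0.998, -0.002, 0.056], [-0.056, -0.001, 0.998], [-0.002, -1.0, -0.001]]
knob [(array([181.3, 299.7]), 0.78)]
mark_clip [(array([167.4, 201.7]), 0.63)]
[[179.3, 256.5], [195.0, 256.2], [205.2, 201.9], [147.2, 197.9], [206.7, 145.6], [153.0, 139.0]]
```

View pics/w6.png

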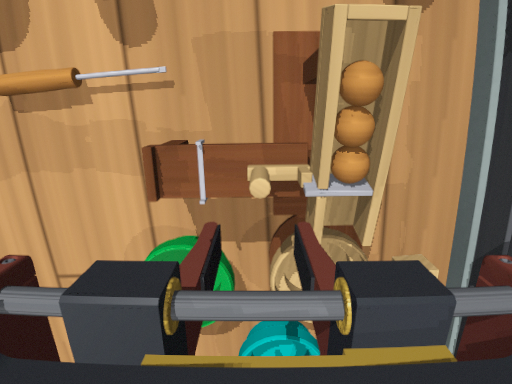

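The knob's top face is near (187,260), its foot near (172,262), the clip runs (141,200)–(202,202), and the three balls sit behind the grey gate. The knob is ~4 px right and 7 px up of the prediction, so the feeder yaw is nearer -4.5°. I'll measure the clip and refit numerically.

```bash
cat > clip.py <<'E'
from h import *
def clipline(im,r0,r1,c0,c1):
    h=cv2.cvtColor(im,cv2.COLOR_RGB2HSV).astype(int);m=np.zeros(h.shape[:2],bool)
    m[r0:r1,c0:c1]=((h[...,1]<70)&(h[...,2]>110))[r0:r1,c0:c1]
    return np.argwhere(m)
E
python3 - <<'E'
from clip import *
from scipy.optimize import least_squares
W=get_image("wrist");s=observe();T=wristT(s,W)
pts=clipline(W["img"],132,212,188,216);print(len(pts),pts[:,0].min(),pts[:,0].max())
k=np.polyfit(pts[:,0],pts[:,1],1);print("clip col at 145,172,198",np.polyval(k,[145,172,198]))
e=[(pts[:,0].min(),np.polyval(k,pts[:,0].min())),(pts[:,0].max(),np.polyval(k,pts[:,0].max()))]
w=[at_z(W,q,.083,T) for q in e];print("clip ends",np.round(w,4),np.linalg.norm(w[0]-w[1]))
d=w[0]-w[1];yaw=np.arctan2(-d[0],d[1]);print("yaw from clip",np.degrees(yaw))
kn=at_z(W,(187,260.5),.149,T);kf=at_z(W,(172.5,262),.097,T);print("knob top",kn.round(4),"foot-ish",kf.round(4))
g=cv2.cvtColor(W["img"],cv2.COLOR_RGB2GRAY).astype(int)
for r in(176,180,184,188,192): print(r,g[r,244:278].tolist())
cl=(w[0]+w[1])/2
for y in(yaw,np.radians(-4.5),np.radians(-3)):
    ex=np.array([np.cos(y),np.sin(y)]);print("pull",np.degrees(y).round(1),(ex@(kn-cl)[:2]).round(4))
Ti=np.linalg.inv(T@np.linalg.inv(np.array(W["tool_from_camera"])))
for n,X in(("knob",kn),("clip",cl)): print(n,"in tool",(Ti@np.r_[X,1])[:3].round(4))
E
```

```text
372 139 203
clip col at 145,172,198 [198.48928983 200.12111369 201.69249963]
clip ends [[0.5179 0.2259 0.083 ]
 [0.5146 0.1582 0.083 ]] 0.06774483626105164
yaw from clip -2.8433431845185333
knob top [0.5782 0.1904 0.149 ] foot-ish [0.5802 0.1909 0.097 ]
176 [85, 83, 114, 160, 176, 159, 131, 136, 144, 147, 150, 151, 152, 152, 156, 155, 148, 143, 140, 135, 132, 124, 113, 101, 134, 171, 171, 171, 171, 172, 172, 171, 171, 173]
180 [86, 90, 89, 116, 134, 126, 141, 160, 186, 200, 201, 199, 199, 197, 200, 201, 202, 203, 204, 204, 205, 195, 162, 119, 93, 80, 72, 72, 73, 75, 73, 75, 77, 76]
184 [90, 91, 90, 91, 112, 162, 191, 194, 195, 197, 197, 198, 198, 197, 197, 197, 196, 195, 195, 196, 197, 198, 198, 198, 179, 113, 56, 55, 55, 55, 55, 57, 57, 53]
188 [94, 94, 93, 93, 133, 178, 188, 191, 190, 189, 188, 188, 189, 192, 193, 193, 194, 193, 195, 194, 193, 193, 192, 191, 186, 154, 59, 55, 55, 56, 56, 56, 54, 56]
192 [88, 90, 89, 88, 88, 113, 155, 177, 179, 178, 182, 182, 185, 187, 186, 187, 185, 184, 184, 186, 187, 189, 187, 176, 132, 63, 62, 54, 56, 63, 76, 81, 83, 82]
pull -2.8 0.0619
pull -4.5 0.0619
pull -3.0 0.0619
knob in tool [0.003  0.1489 0.014 ]
clip in tool [-0.0588  0.2149  0.0123]
```

The knob is at ≈(0.577,0.190) and the pull to the clip is ≈60 mm, within the allowed 46–66. The bar's riser starts ~35 mm from the knob, so I narrow the jaws to ~34 mm and descend around the knob.

```bash
python3 -m crank '[0.07,0.33,0,0,0,0,0.23,0.07,0.33,0,0,0,0,0.23,0.07,0.33,-0.5,0,0,0,0.23,0.07,0.33,-0.9,0,0,0,0.23,0.07,0.33,-0.9,0,0,0,0.23]'
python3 -m crank '[0,0,-0.4,0,0,0,0.23,0,0,-0.8,0,0,0,0.23,0,0,-1.2,0,0,0,0.23,0,0,-1.5,0,0,0,0.23,0,0,-1.5,0,0,0,0.23]'
python3 - <<'E'
from h import *
s=observe();W=get_image("wrist");T=wristT(s,W);save(W,"pics/w7.png");print(s["tool_pos"],s["width"],s["ft_force"])
E
```

```text
clock: 10.78
tool_pos: [0.5754, 0.1908, 0.2594]
tool_rot: [-1.572, 0.045, -0.038]
ft_force: [-0.7, -0.7, -0.7]
width: 0.0336
clock: 11.2
tool_pos: [0.5758, 0.1908, 0.2004]
tool_rot: [-1.572, 0.044, -0.039]
ft_force: [-0.4, 0.3, -0.4]
width: 0.0341
[0.5757801  0.19080055 0.20040045] 0.034075722523802594 [-0.44617727  0.2891593  -0.41086899]
```

View pics/w7.png

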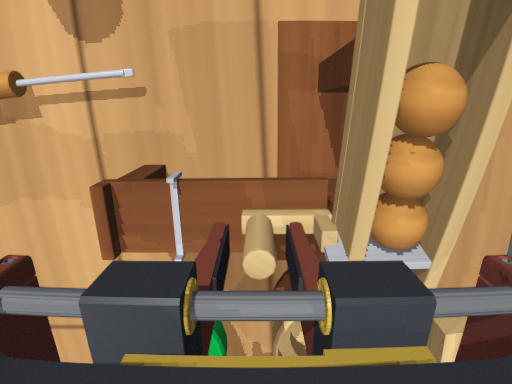

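The knob (cols 244–275) stands between the fingers (tips at ~222 and ~290), the clip is at cols 174–180, and there is no contact. Closing, and measuring the clip offset in tool x.

```bash
python3 -m crank '[0,0,0,0,0,0,1,0,0,0,0,0,0,1,0,0,0,0,0,0,1,0,0,0,0,0,0,1,0,0,0,0,0,0,1]' 50
python3 -m crank '[0,0,0,0,0,0,1,0,0,0,0,0,0,1]'
python3 - <<'E'
from clip import *
s=observe();W=get_image("wrist");T=wristT(s,W);Ti=np.linalg.inv(T@np.linalg.inv(np.array(W["tool_from_camera"])))
pts=clipline(W["img"],170,262,160,195);k=np.polyfit(pts[:,0],pts[:,1],1)
print(np.array(s["tool_pos"]).round(4),s["width"],len(pts),pts.min(0),pts.max(0))
for r in(195,220,240):
    X=at_z(W,(r,np.polyval(k,r)),.0835,T);print(r,np.polyval(k,r).round(1),X.round(4),"tool",(Ti@np.r_[X,1])[:3].round(4))
print(cv2.Rodrigues(np.array(s["tool_rot"]))[0][:,0])
E
```

```text
clock: 11.67
tool_pos: [0.5766, 0.1912, 0.2033]
tool_rot: [-1.57, 0.041, -0.041]
ft_force: [-3.8, 1.5, 6.4]
width: 0.0169
clock: 11.83
tool_pos: [0.5766, 0.1912, 0.2033]
tool_rot: [-1.57, 0.041, -0.041]
ft_force: [-3.2, 1.1, 6.1]
width: 0.017
[0.5766 0.1912 0.2033] 0.016972878853789473 675 [172 166] [261 183]
195 173.5 [0.5173 0.2104 0.0835] tool [-0.0602  0.1198  0.016 ]
220 175.7 [0.5163 0.191  0.0835] tool [-0.0602  0.1198 -0.0034]
240 177.4 [0.5155 0.1748 0.0835] tool [-0.0602  0.1198 -0.0197]
[ 9.98620384e-01 -5.25100015e-02  1.66799018e-04]
```

Gripped (width 17 mm); the clip is 60.2 mm away in tool x. Pulling.

```bash
python3 -m crank '[-0.15,0.01,0,0,0,0,1,-0.35,0.02,0,0,0,0,1,-0.55,0.03,0,0,0,0,1,-0.8,0.045,0,0,0,0,1,-1,0.055,0,0,0,0,1]'
python3 -m crank '[-0.2,0.01,0,0,0,0,1,-0.37,0.02,0,0,0,0,1,-0.5,0.03,0,0,0,0,1,-0.5,0.03,0,0,0,0,1,-0.5,0.03,0,0,0,0,1]'
python3 - <<'E'
from clip import *
s=observe();W=get_image("wrist");T=wristT(s,W);save(W,"pics/w8.png")
Ti=np.linalg.inv(T@np.linalg.inv(np.array(W["tool_from_camera"])))
print(s["clock"],np.array(s["tool_pos"]).round(4),s["width"],s["ft_force"])
pts=clipline(W["img"],160,262,215,300);k=np.polyfit(pts[:,0],pts[:,1],1);print(len(pts),pts.min(0),pts.max(0),k)
for r in(180,195,215):
    m=pts[pts[:,0]==r,1]
    if len(m): X=at_z(W,(r,m.mean()),.0835,T);print(r,m.min(),m.max(),(Ti@np.r_[X,1])[:3].round(4))
Sc=get_image("scene");a=cv2.resize(Sc["img"][170:290,240:380],None,fx=2,fy=2,interpolation=cv2.INTER_CUBIC)
im=np.zeros((384,800,3),np.uint8);im[:,:512]=W["img"];im[:240,516:796]=a;cv2.imwrite("pics/w8.png",im[:,:,::-1])
E
```

```text
clock: 12.3
tool_pos: [0.5385, 0.1929, 0.2034]
tool_rot: [-1.57, 0.036, -0.046]
ft_force: [8.2, -3.5, -1.8]
width: 0.017
clock: 12.72
tool_pos: [0.5191, 0.1938, 0.2034]
tool_rot: [-1.57, 0.035, -0.046]
ft_force: [10.8, -7.1, -3.1]
width: 0.0173
12.7167 [0.5191 0.1938 0.2034] 0.017335561730059706 [10.75296827 -7.06563918 -3.09693815]
308 [171 248] [209 256] [1.62766932e-02 2.49204491e+02]
180 248 256 [-0.0033  0.1199  0.027 ]
195 249 256 [-0.003   0.1199  0.0159]
```

View pics/w8.png

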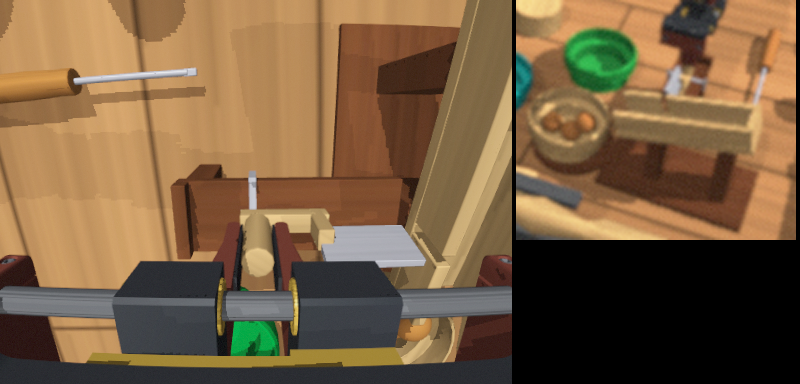

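All three balls lie in the bowl (scene inset at ~(125,565)). The clip shows at cols 248–256, still 3 mm beyond the knob axis, so I nudge that distance and relieve the small side force.

```bash
python3 -m crank '[-0.04,-0.02,0,0,0,0,1,-0.07,-0.04,0,0,0,0,1,-0.07,-0.04,0,0,0,0,1,-0.07,-0.04,0,0,0,0,1,-0.07,-0.04,0,0,0,0,1]'
python3 -m crank '[0,0,0,0,0,0,1,0,0,0,0,0,0,1,0,0,0,0,0,0,1,0,0,0,0,0,0,1,0,0,0,0,0,0,1]'
cat > chk.py <<'E'
from clip import *
s=observe();W=get_image("wrist");T=wristT(s,W)
Ti=np.linalg.inv(T@np.linalg.inv(np.array(W["tool_from_camera"])))
print(s["clock"],np.array(s["tool_pos"]).round(4),s["width"],np.abs(s["joint_velocities"]).max())
pts=clipline(W["img"],160,212,235,285)
for r in(180,187,195):
    m=pts[pts[:,0]==r,1]
    if len(m): X=at_z(W,(r,m.mean()),.0835,T);print(r,m.min(),m.max(),(Ti@np.r_[X,1])[:3].round(4))
# knob: bright tan pixels of post
h=cv2.cvtColor(W["img"],cv2.COLOR_RGB2HSV).astype(int)
for r in(232,245,258,265):
    v=h[r,236:285];m=np.where((v[:,2]>95)&(v[:,1]>50)&(v[:,0]>12)&(v[:,0]<32))[0]+236;print("knob row",r,m.min() if len(m) else None,m.max() if len(m) else None)
X=(Ti@np.r_[at_z(W,(262,258.5),.149,T),1])[:3];print("knob top tool",X.round(4))
S=get_image("scene");c=proj(S,[.648,.040,.062])[0]
print("bowl px pred",c.round(1),[(np.round(b["location"],1),round(b["p"],2)) for n in("bowl_top","ball0_center") for b in boxes_of(n,S)[:6]])
E
python3 chk.py
```

```text
clock: 13.23
tool_pos: [0.517, 0.1936, 0.2034]
tool_rot: [-1.568, 0.035, -0.048]
ft_force: [11.7, 2.3, -4.7]
width: 0.017
clock: 13.65
tool_pos: [0.517, 0.1936, 0.2034]
tool_rot: [-1.568, 0.035, -0.048]
ft_force: [10.6, 1.9, -6.0]
width: 0.0171
13.65 [0.517  0.1936 0.2034] 0.017142943565005623 0.001196458466959809
180 251 258 [-0.0015  0.12    0.027 ]
187 251 258 [-0.0015  0.12    0.0219]
195 251 258 [-0.0016  0.12    0.0159]
knob row 232 244 270
knob row 245 243 271
knob row 258 242 273
knob row 265 242 273
knob top tool [ 0.0011  0.0544 -0.001 ]
bowl px pred [226.5 266.4] [(array([208.8, 230.8]), 0.96), (array([234. , 267.2]), 0.8), (array([157.5, 201.6]), 0.71), (array([196.5, 281.7]), 0.67), (array([231.9, 258.7]), 0.65), (array([240.4, 175.7]), 0.41)]
```

Clip is ~1.5–2 mm beyond the knob axis; one last small nudge to centre it.

```bash
python3 -m crank '[-0.03,0,0,0,0,0,1,-0.04,0,0,0,0,0,1,-0.04,0,0,0,0,0,1,-0.04,0,0,0,0,0,1,-0.04,0,0,0,0,0,1]'
python3 -m crank '[0,0,0,0,0,0,1,0,0,0,0,0,0,1,0,0,0,0,0,0,1,0,0,0,0,0,0,1,0,0,0,0,0,0,1]'
python3 chk.py
```

```text
clock: 14.27
tool_pos: [0.5155, 0.1936, 0.2034]
tool_rot: [-1.568, 0.035, -0.048]
ft_force: [10.9, 1.5, -5.3]
width: 0.0172
clock: 14.68
tool_pos: [0.5155, 0.1936, 0.2034]
tool_rot: [-1.568, 0.035, -0.048]
ft_force: [11.0, 2.2, -5.3]
width: 0.017
14.6833 [0.5155 0.1936 0.2034] 0.017019638690090627 0.0016112888174204469
180 253 261 [0.0002 0.12   0.027 ]
187 253 260 [-1.00e-04  1.20e-01  2.19e-02]
195 254 261 [0.0006 0.12   0.0159]
knob row 232 244 270
knob row 245 243 271
knob row 258 242 273
knob row 265 242 273
knob top tool [ 0.0011  0.0544 -0.001 ]
bowl px pred [226.5 266.4] [(array([156. , 201.4]), 0.95), (array([233.3, 270.9]), 0.75), (array([207.5, 229.6]), 0.65), (array([228.9, 259.2]), 0.44)]
```

```bash
python3 -c "
from cell import *
print(sign_off())"
```

```text
the job is handed in; nothing more can be done
None
```

I lifted the top wooden bowl off the pile, stood it on the catch disc and let go. I then pulled the gate's knob to the clip and handed the job in at about 14.7 s of robot time, still holding it. The system gave no verdict.

**Last checks**
- **Bowl:** After release it stood about 3 mm by 5 mm from the disc's centre. I shifted it about 5 mm away from the chute on purpose.
- **Balls:** All three showed in the bowl in the scene picture taken right after the pull. I did not view a picture after the last two small nudges.
- **Knob and clip:** The final wrist picture put the clip within about 1 mm of the knob axis. The arm was still, with about 11 N of spring pull and the knob gripped at 17 mm.
- **Other bowls and bench:** The middle and lowest bowls looked in place when I lifted the top one, and nothing else looked moved.

**What disagreed**
- **Feeder angle:** My first fit put the knob 3 to 5 mm off, so I measured it again from close up.
- **Clip length:** It measured 68 mm instead of 62 mm, probably because of its ears. I used only its position along the rail.
- **Networks:** Several reports were wrong or missing, so I checked what I used against the pictures.

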